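# Empty the scoop of used vials into the flap-top return box

### The job

Two small handled metal scoops stand on the lab bench; take the one that holds the two amber glass vials and leave the one with the rubber stoppers. With the lip of the scoop push the sprung flap of the return box well open and, holding it open with the scoop, tip both vials in. Then draw the scoop out so that the flap shuts, and stand the scoop upright on the bench again and let go.

Things in the scene. Friction and masses are not known exactly. Their poses are not given: they have to be found in the camera images.
- scoop_grip (a point): Grip point of the steel scoop with the vials: centre of its black upright handle, a bar 14 mm thick (x) by 40 mm wide (y), top 20 mm above. It stands 90 mm over the scoop's underside. z up, -x towards the lip. Scoop 113 mm long, 62 wide, 0.16 kg.
- scoop_lip (a point): Middle of the scoop's open pouring lip: 106 mm from the grip point along -x, 65 mm below it. The pan floor rises 12 degrees from the back to the lip, so the vials stay at the back until the lip is tipped down more than that; at 30 to 40 degrees they roll out. A foot under the floor, 36 mm behind the lip, reaches 24 mm lower than the lip.
- vial_a_center (a point): Centre of a closed amber glass vial with black cap, 16 mm diameter, 42 mm long (along its y), 18 g, lying crosswise at the back of the scoop.
- vial_b_center (a point): Centre of the other vial, just the same, lying in front of the first.
- box: Fixed white return box with a green band, 200 (x) by 160 (y) by 180 mm high; origin at the centre of its underside, z up. Mouth in its top, centred, 140 (x) by 120 mm (y), filled by the aluminium flap. A guard rim 18 mm high stands round the mouth's -x side and both y sides; the scoop comes in over the +x side (where the scoops stand), lip towards the box's -x.
- flap (a joint): Flap angle in rad: 0 shut, level with the box top; grows as it is pushed down into the box; stop at 1.1. Hinged along the mouth's +x edge (70 mm from the box centre); 132 mm long, free edge at the -x side; a vial passes it from 0.4 rad. A spring shuts it, 0.1 N m when shut, 0.25 N m at 1 rad.
- scoop2_grip (a point): The same grip point on the other scoop, of just the same make, which holds two grey rubber stoppers (22 mm) and is to be left alone. The two scoops may stand either way about.

How it is judged:
On the way:
1. the scoop presses on the return box and holds its flap open by 0.35 rad or more (value of joint flap above 0.35 rad and contact force between scoop and box above 0.2 N), for 0.2 s.
At the end, for the whole second after the job is handed in: Both vials lie at rest inside the return box (their centres within its outline and less than 60 mm above its underside), the flap is shut (under 0.1 rad), and the scoop stands still on the bench, upright within 10 degrees, its grip point 90 +/- 15 mm above the bench (x of vial_a_center in the frame of box between -0.1 and 0.1 m and y of vial_a_center in the frame of box between -0.08 and 0.08 m and z of each of vial_a_center, vial_b_center in the frame of box below 0.06 m and linear speed of each of vial_a, vial_b below 0.05 m/s and x of vial_b_center in the frame of box between -0.1 and 0.1 m and y of vial_b_center in the frame of box between -0.08 and 0.08 m and value of joint flap below 0.1 rad and angle between scoop_grip's own z axis and vertical below 0.17 rad and height (world z) of scoop_grip between 0.075 and 0.105 m and linear speed of scoop below 0.03 m/s); the robot touches nothing.
It fails at once if the scoop with the rubber stoppers is moved by more than 30 mm (distance of scoop2_grip from where it was at the start of the episode above 0.03 m).
It also fails if it takes over 54 s, if anything falls off the work surface, if the arm or the gripper's body presses on something with over 40 N, if the wrist force passes 120 N, or if a joint passes its speed limit or range.

### The arm

A 7-joint arm with a two-finger parallel gripper is mounted at the origin on the work surface. World frame = base frame: x ahead of the robot, y to its left, z up, the work surface at z = 0. Lengths are in m, angles in rad, forces in N, time in s.
With the tool pointing down it reaches from about 0.4 to 0.85 m from the base axis. Payload 10.4 kg.
Tool frame: the origin (TCP) lies midway between the tips of the shut fingers; the grasp point (between the pads) lies 19 mm behind it; z points along the fingers, y is the direction in which the jaws open and shut (so a half turn about z gives the same grasp; the last joint's range is limited). The gripper opens to 87 mm and grips with 3 to 60 N. Pads are 19 mm wide; open, the fingers measure 117 mm over their backs; the gripper's body (75 mm by 190 mm) begins 51 mm behind the grasp point.
Start: joints at [1.146, 0.332, -0.065, 1.46, 0.022, 1.35, -0.088], TCP at [0.244, -0.575, 0.223] pointing down, gripper open.
Joint ranges: [-2.6, 2.6], [-0.5, 2.12], [-1.47, 1.34], [0.16, 2.42], [-1.27, 4.41], [0.06, 2.06], [-2.6, 2.6]. Speed limits (rad/s): [2.22, 2.22, 2.79, 2.79, 3.14, 3.14, 3.14].

### API

Orientations are given as a unit quaternion [x, y, z, w].
In Python, from bench import r gives the robot as it stands.
- The arm moves only by the tool step_arm, never from a script. Its argument "increments" is a list of rows, each a list of 2 entries, a list of its own where there are three numbers: the shift along the tool's x, y, z in m, then the turn, a rotation vector about the tool's x, y, z in rad. A call has 1 to 5 rows; each row is the pose to reach, as a shift and turn from the pose measured when the call began, along the tool's axes at that moment; what a row does not reach only later rows make up. A row lasts 1/10 s, in which the tool goes at most 50 mm and 8.59 degrees, less where a joint would pass 70% of its speed; a pose out of reach is approached as far as the arm can. A call with a gripper value outside its range is refused whole. "hand" is the closure, from -1 (fully open) to 1 (shut), so that 0 is half open, set as the call begins (left out, the last holds). The fingers move at their own pace and stop on an object; "grip_force" is the grip in N (left out, the last holds). Time passes only in rows, so rows that repeat a pose let the fingers close. It gives the time, the measured TCP pose, the force and the opening at its end, in the units of the state.
- r.read_state(): the state, without advancing time (a new reading comes with each control period).
- r.camera(name): name is "scene" or "top"; returns a dict with "pixels" (480x640x3 uint8, blue, green, red), "camera_matrix" (3x3 intrinsics, pixels), "extrinsics" (4x4, takes a point from camera to world coordinates). Camera axes: x right, y up, looking along -z (the intrinsics and any distortion apply to the point x, -y, -z); pixel columns grow to the right and rows downward; lengths in m; the calibration is good to about 2 mm. A picture is of the moment at which its call begins. There is no depth.
- r.close_job(): hands the job in, once; it reports no verdict.
The state is a dict: "time": time; "joint_positions": joint angles; "joint_vel": joint speeds; "joint_torque": joint torques, N m; "ee_pos": TCP position; "eef_rot": TCP orientation; "ft_force": force on the tool from outside, world axes, zero at the start; "torque": the same for the moment, N m; "width": finger opening in m.
Only numpy, scipy, OpenCV 4.12 (cv2) and the standard library are available. Lean on these libraries where they do the work, as an engineer would, in place of code of your own. Each camera call takes 0.05 s, during which the arm holds its last target.

## Working session

There is one attempt and no reset: what is moved stays moved. The work goes in short steps, Python scripts to look and compute and a tool call to move; the robot and the scene stay as the last step left them, time stands still between calls to the robot, and variables do not carry over. Pictures are saved under pics/ and viewed, and the job is handed in when it is done.

Besides the shell and the picture viewer there is one more tool, called after "Emit:" as name([rows], argument=value, ...), one row to a line, values as JSON. step_arm: Moves the arm, as the interface text tells. Its arguments: {"type":"object","properties":{"increments":{"type":"array"},"hand":{"type":"number"},"grip_force":{"type":"number"}},"required":["increments"]}

```bash
mkdir -p pics
python3 - <<'E'
from bench import r
import cv2, numpy as np
s=r.read_state()
for k,v in s.items(): print(k,np.round(v,4))
for n in("scene","top"):
    c=r.camera(n); cv2.imwrite(f"pics/{n}0.png",c["pixels"]); print(n,c["camera_matrix"],np.round(c["extrinsics"],4)); print([k for k in c])
E
```

```text
time 0.0
joint_positions [ 1.1464  0.3329 -0.0647  1.4609  0.0216  1.3499 -0.0885]
joint_vel [ 0.0006  0.0002  0.0013  0.0003 -0.0005  0.0004 -0.0003]
joint_torque [ 1.00000e-04 -6.23257e+01  2.50000e-02 -3.89893e+01 -6.13000e-02
  3.99000e-02  1.00000e-04]
ee_pos [ 0.2443 -0.5749  0.2218]
eef_rot [ 9.799e-01  1.996e-01 -2.000e-04 -7.000e-04]
ft_force [-0.0544  0.3243 -0.418 ]
torque [-0.0116 -0.0036 -0.0007]
width 0.0873
scene [[523.73303859   0.         313.70139572]
 [  0.         523.73303859 243.26317994]
 [  0.           0.           1.        ]] [[-0.8679 -0.3746  0.3262  0.8009]
 [ 0.4966 -0.6659  0.5567  0.4369]
 [ 0.0087  0.6452  0.764   0.7353]
 [ 0.      0.      0.      1.    ]]
['pixels', 'camera_matrix', 'extrinsics']
top [[469.53240136   0.         314.40581751]
 [  0.         469.53240136 239.85001028]
 [  0.           0.           1.        ]] [[ 0.0347  0.9727 -0.2295  0.3656]
 [-0.9994  0.0343 -0.0057 -0.0094]
 [ 0.0024  0.2296  0.9733  0.925 ]
 [ 0.      0.      0.      1.    ]]
['pixels', 'camera_matrix', 'extrinsics']
```

View pics/scene0.png

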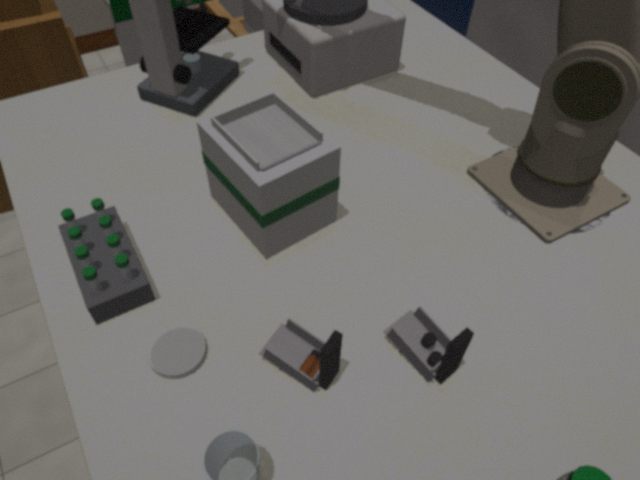

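View pics/top0.png

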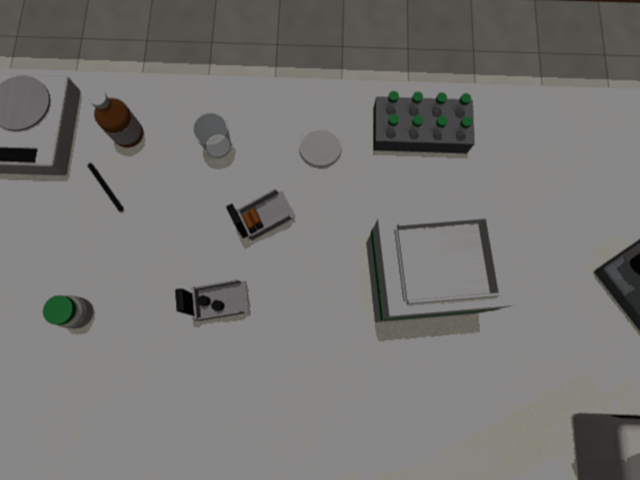

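```bash
cat > h.py <<'E'
import numpy as np, cv2
def ray(c,u,v):
    K=c["camera_matrix"];E=np.array(c["extrinsics"])
    d=np.array([(u-K[0,2])/K[0,0],-(v-K[1,2])/K[1,1],-1.])
    return E[:3,3],E[:3,:3]@d
def onz(c,u,v,z):
    o,d=ray(c,u,v); return o+d*(z-o[2])/d[2]
def proj(c,p):
    K=c["camera_matrix"];E=np.array(c["extrinsics"])
    q=E[:3,:3].T@(np.array(p)-E[:3,3]); return K[0,2]+K[0,0]*q[0]/-q[2],K[1,2]+K[1,1]*-q[1]/-q[2]
def tri(c1,p1,c2,p2):
    o1,d1=ray(c1,*p1);o2,d2=ray(c2,*p2)
    A=np.stack([d1,-d2],1);t=np.linalg.lstsq(A,o2-o1,rcond=None)[0]
    a=o1+d1*t[0];b=o2+d2*t[1];return (a+b)/2,np.linalg.norm(a-b)
E
python3 - <<'E'
import cv2,numpy as np
def crop(n,x,y,w,h,s,o):
    im=cv2.imread(f"pics/{n}.png")[y:y+h,x:x+w]; im=cv2.convertScaleAbs(im,alpha=1.5)
    return cv2.imwrite(f"pics/{o}.png",cv2.resize(im,None,fx=s,fy=s,interpolation=cv2.INTER_CUBIC))
crop("top0",165,180,140,100*14//10,5 if 0 else 4,"t_sc")
crop("top0",360,205,160,125,5 if 0 else 4,"t_box")
crop("scene0",250,300,230,100,3,"s_sc")
crop("scene0",190,85,160,175,3,"s_box")
E
```

```text
(no output)
```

View pics/t_sc.png

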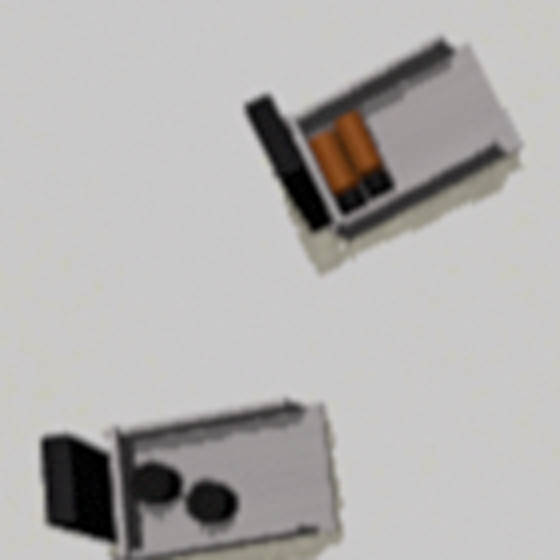

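View pics/t_box.png

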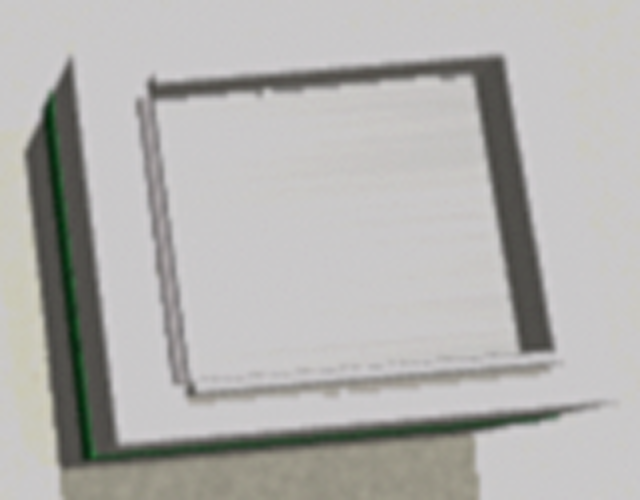

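View pics/s_sc.png

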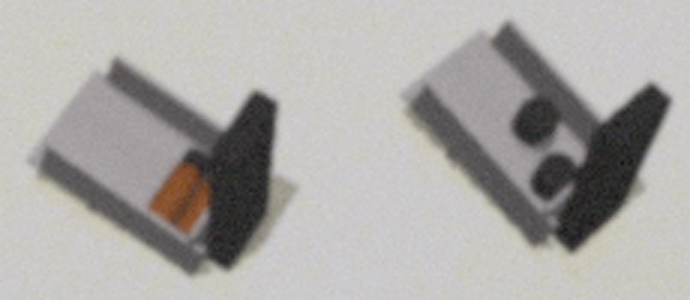

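View pics/s_box.png

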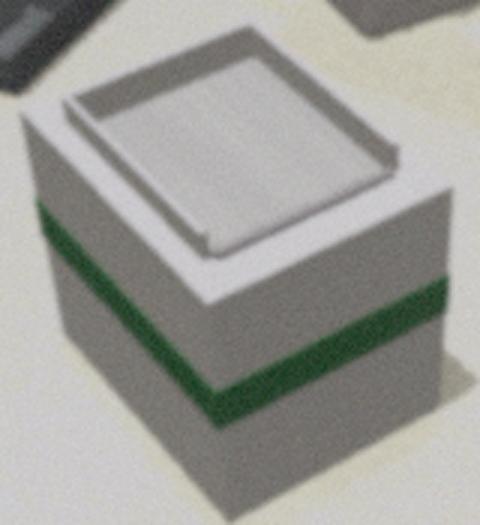

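```bash
cat > m.py <<'E'
from bench import r
from h import *
c={n:r.camera(n) for n in("scene","top")}
T=lambda x,y:(165+x/4,180+y/4); TB=lambda x,y:(360+x/4,205+y/4)
S=lambda x,y:(250+x/3,300+y/3); SB=lambda x,y:(190+x/3,85+y/3)
t,s=c["top"],c["scene"]
P=lambda *a:print(*[np.round(x,4) for x in a])
print("lip corners tri"); P(*tri(t,T(468,45),s,S(35,160)));P(*tri(t,T(520,145),s,S(97,72)))
print("lip onz .025");a=onz(t,*T(468,45),.025);b=onz(t,*T(520,145),.025);P(a,b,(a+b)/2)
print("handle top");H=[onz(t,*T(*q),.11) for q in((247,103),(270,96),(299,168),(277,177))]
P(*H);P(np.mean(H,0))
print("scene handle top");P(onz(s,*S(258,92),.11),onz(s,*S(276,102),.11))
print("box tri")
P(*tri(t,TB(70,55),s,SB(208,303)));P(*tri(t,TB(118,443),s,SB(452,188)))
print("box onz");
for q in((70,55),(118,443),(615,402)):P(onz(t,*TB(*q),.18))
for q in((208,303),(452,188),(22,107)):P(onz(s,*SB(*q),.18))
print("rim top");
for q in((150,80),(503,57),(560,362),(190,392)):P(onz(t,*TB(*q),.198))
E
python3 m.py
```

```text
lip corners tri
[0.6751 0.0664 0.023 ] 0.0048
[0.6238 0.0373 0.0239] 0.0033
lip onz .025
[0.6763 0.0647 0.025 ] [0.6248 0.0361 0.025 ] [0.6506 0.0504 0.025 ]
handle top
[0.6157 0.1564 0.11  ] [0.6194 0.1462 0.11  ] [0.5861 0.1307 0.11  ] [0.5815 0.1403 0.11  ]
[0.6007 0.1434 0.11  ]
scene handle top
[0.5852 0.1323 0.11  ] [0.5807 0.1408 0.11  ]
box tri
[ 0.58   -0.1073  0.1809] 0.001
[ 0.4225 -0.1269  0.1782] 0.0018
box onz
[ 0.5807 -0.1078  0.18  ]
[ 0.423  -0.1272  0.18  ]
[ 0.4459 -0.3235  0.18  ]
[ 0.5793 -0.1078  0.18  ]
[ 0.4232 -0.1244  0.18  ]
[ 0.6013 -0.3063  0.18  ]
rim top
[ 0.5662 -0.1375  0.198 ]
[ 0.5808 -0.2795  0.198 ]
[ 0.4587 -0.2956  0.198 ]
[ 0.4421 -0.1522  0.198 ]
```

```bash
cat > g.py <<'E'
from bench import r
from scipy.spatial.transform import Rotation as R
import numpy as np
def toolR(yawy,tilt=0):
    a=np.radians(yawy); y=np.array([np.cos(a),np.sin(a),0]); z=np.array([0,0,-1.]); x=np.cross(y,z)
    return R.from_matrix(np.stack([x,y,z],1))*R.from_rotvec([np.radians(tilt),0,0])
def inc(p,Rt,grasp=False):
    """p = wanted TCP (or grasp point, 19 mm behind TCP)"""
    s=r.read_state(); R0=R.from_quat(s["eef_rot"]); p=np.array(p,float)
    if grasp: p=p+Rt.apply([0,0,.019])
    d=R0.inv().apply(p-s["ee_pos"]); w=(R0.inv()*Rt).as_rotvec()
    print("t",round(s["time"],2),"tcp",np.round(s["ee_pos"],4),"q",np.round(s["joint_positions"],3),"F",np.round(s["ft_force"],1),"w",round(s["width"],4))
    print("inc",np.round(d,4),np.round(w,4),"dist",round(np.linalg.norm(d),3),"deg",round(np.degrees(np.linalg.norm(w)),1))
E
python3 - <<'E'
from bench import r
from h import *
c={n:r.camera(n) for n in("scene","top")}
for p in([.244,-.575,.222],[.244,-.575,.45],[0.51,-.2,.45]):
  print(p,[np.round(proj(c[n],p)) for n in c])
for n,q in(("scene",(190,108)),("scene",(238,65)),("scene",(140,85)),("scene",(320,92)),("scene",(265,35)),("top",(600,270)),("top",(580,480))): print(n,q,np.round(onz(c[n],*q,0),3))
from g import *
inc([.5,-.2,.45],toolR(-83.3,0))
E
```

```text
[0.244, -0.575, 0.222] [array([303., -11.]), array([717., 455.])]
[0.244, -0.575, 0.45] [array([ 302., -137.]), array([924., 509.])]
[0.51, -0.2, 0.45] [array([262., -31.]), array([499., 216.])]
scene (190, 108) [ 0.534 -0.601  0.   ]
scene (238, 65) [ 0.359 -0.716  0.   ]
scene (140, 85) [ 0.606 -0.749  0.   ]
scene (320, 92) [ 0.235 -0.509  0.   ]
scene (265, 35) [ 0.23  -0.818  0.   ]
top (600, 270) [ 0.542 -0.576  0.   ]
top (580, 480) [ 0.155 -0.5    0.   ]
t 0.3 tcp [ 0.2444 -0.5751  0.2223] q [ 1.146  0.332 -0.065  1.46   0.022  1.35  -0.088] F [-0.4 -0.  -0. ] w 0.0872
inc [ 0.382  -0.2454 -0.2276] [-5.000e-04  1.000e-04  2.849e-01] dist 0.508 deg 16.3
```

Emit:
step_arm([
  [[0, 0, -0.05], [0, 0, 0]],
  [[0.03, -0.03, -0.09], [0, 0, 0.05]],
  [[0.07, -0.055, -0.12], [0, 0, 0.1]],
  [[0.11, -0.08, -0.14], [0, 0, 0.15]],
  [[0.15, -0.105, -0.16], [0, 0, 0.2]],
], hand=-1)

```text
time: 0.8
ee_pos: [0.3335, -0.4307, 0.3773]
eef_rot: [0.995, 0.099, 0.0, 0.0]
ft_force: [1.4, -1.5, -0.0]
width: 0.0869
```

```bash
python3 -c "
from g import *
inc([.5,-.2,.45],toolR(-83.3,45))"
```

```text
t 0.8 tcp [ 0.3335 -0.4307  0.3773] q [ 0.956  0.125 -0.144  1.393  0.018  1.624 -0.558] F [ 1.4 -1.5 -0. ] w 0.0869
inc [ 0.2089 -0.1931 -0.0728] [0.7855 0.0319 0.078 ] dist 0.294 deg 45.3
```

Emit:
step_arm([
  [[0.04, -0.038, -0.01], [0.15, 0, 0.02]],
  [[0.08, -0.076, -0.01], [0.3, 0.01, 0.03]],
  [[0.12, -0.115, -0.01], [0.45, 0.02, 0.05]],
  [[0.16, -0.15, 0], [0.6, 0.02, 0.06]],
  [[0.2, -0.19, 0.01], [0.75, 0.03, 0.08]],
])

```text
time: 1.3
ee_pos: [0.4766, -0.228, 0.3726]
eef_rot: [0.929, 0.054, -0.022, -0.366]
ft_force: [1.1, 0.0, -1.3]
width: 0.0871
```

Emit:
step_arm([
  [[0.01, 0, 0], [0.05, 0, 0]],
  [[0.01, 0, 0], [0.05, 0, 0]],
])

```text
time: 1.5
ee_pos: [0.4872, -0.2265, 0.37]
eef_rot: [0.919, 0.053, -0.025, -0.391]
ft_force: [0.0, -0.4, 0.8]
width: 0.0871
```

```bash
python3 -c "
from g import *
inc([.51,-.2,.36],toolR(-83.3,45))"
```

```text
t 1.5 tcp [ 0.4872 -0.2265  0.37  ] q [ 0.843  0.514 -0.258  1.136 -0.513  2.021 -0.977] F [ 0.  -0.4  0.8] w 0.0871
inc [ 0.0258 -0.0093  0.0239] [-0.0195  0.0028 -0.0026] dist 0.036 deg 1.1
```

```bash
python3 -c "
from g import *
inc([.511,-.202,.275],toolR(-83.3,45),True)"
```

```text
t 1.5 tcp [ 0.4872 -0.2265  0.37  ] q [ 0.843  0.514 -0.258  1.136 -0.513  2.021 -0.977] F [ 0.  -0.4  0.8] w 0.0871
inc [0.0269 0.0538 0.1003] [-0.0195  0.0028 -0.0026] dist 0.117 deg 1.1
```

Emit:
step_arm([
  [[0.008, 0.013, 0.025], [0, 0, 0]],
  [[0.015, 0.027, 0.05], [-0.01, 0, 0]],
  [[0.021, 0.04, 0.075], [-0.02, 0, 0]],
  [[0.027, 0.053, 0.1], [-0.02, 0, 0]],
  [[0.027, 0.053, 0.1], [-0.02, 0, 0]],
])

```text
time: 2.0
ee_pos: [0.5084, -0.1873, 0.2605]
eef_rot: [0.922, 0.054, -0.026, -0.382]
ft_force: [0.3, 0.1, -0.2]
width: 0.0869
```

```bash
python3 -c "
from g import *
inc([.511,-.202,.275],toolR(-83.3,45),True)"
```

```text
t 2.0 tcp [ 0.5084 -0.1873  0.2605] q [ 0.798  0.533 -0.272  1.33  -0.474  1.794 -0.915] F [ 0.3  0.1 -0.2] w 0.0869
inc [ 0.0008  0.0003 -0.0018] [-0.      0.0058 -0.0034] dist 0.002 deg 0.4
```

```bash
python3 -c "
from g import *
inc([.51,-.17,.33],toolR(-83.3,0))"
```

```text
t 2.0 tcp [ 0.5084 -0.1873  0.2605] q [ 0.798  0.533 -0.272  1.33  -0.474  1.794 -0.915] F [ 0.3  0.1 -0.2] w 0.0869
inc [ 0.0032 -0.0612 -0.0371] [-0.7854  0.0068 -0.0009] dist 0.072 deg 45.0
```

Emit:
step_arm([
  [[0, -0.02, -0.02], [-0.15, 0, 0]],
  [[0, -0.04, -0.03], [-0.3, 0, 0]],
  [[0.003, -0.06, -0.037], [-0.45, 0, 0]],
  [[0.003, -0.06, -0.037], [-0.6, 0, 0]],
  [[0.003, -0.06, -0.037], [-0.75, 0, 0]],
])

```text
time: 2.5
ee_pos: [0.5104, -0.172, 0.3339]
eef_rot: [0.998, 0.059, -0.001, -0.013]
ft_force: [-0.1, 0.8, -1.0]
width: 0.0871
```

```bash
python3 -c "
from g import *
inc([.6007,.1434,.2],toolR(-61.5,0))"
```

```text
t 2.5 tcp [ 0.5104 -0.172   0.3339] q [ 0.531  0.13  -0.307  1.48   0.015  1.545 -1.228] F [-0.1  0.8 -1. ] w 0.0871
inc [ 0.1265 -0.2993  0.1415] [-0.0247 -0.0052 -0.3801] dist 0.354 deg 21.8
```

Emit:
step_arm([
  [[0.02, -0.045, 0], [-0.02, 0, -0.08]],
  [[0.036, -0.09, 0.02], [-0.02, 0, -0.16]],
  [[0.055, -0.135, 0.03], [-0.02, 0, -0.24]],
  [[0.073, -0.175, 0.05], [-0.02, -0.005, -0.32]],
  [[0.09, -0.215, 0.07], [-0.025, -0.005, -0.38]],
])

```text
time: 3.0
ee_pos: [0.5754, 0.0542, 0.2718]
eef_rot: [0.969, 0.247, 0.002, 0.001]
ft_force: [0.7, -0.4, 0.1]
width: 0.087
```

```bash
python3 -c "
from g import *
inc([.6007,.1434,.17],toolR(-61.5,0))"
```

```text
t 3.0 tcp [0.5754 0.0542 0.2718] q [ 0.25   0.243 -0.508  1.496  0.121  1.429 -1.335] F [ 0.7 -0.4  0.1] w 0.087
inc [ 0.0645 -0.0666  0.1018] [ 0.0035 -0.0034  0.0008] dist 0.138 deg 0.3
```

Emit:
step_arm([
  [[0.02, -0.02, 0.03], [0, 0, 0]],
  [[0.043, -0.044, 0.06], [0, 0, 0]],
  [[0.065, -0.067, 0.09], [0.004, -0.003, 0]],
  [[0.065, -0.067, 0.102], [0.004, -0.003, 0]],
  [[0.065, -0.067, 0.102], [0.004, -0.003, 0]],
])

```text
time: 3.5
ee_pos: [0.6009, 0.143, 0.1698]
eef_rot: [0.969, 0.246, -0.0, 0.0]
ft_force: [0.2, -1.7, -0.2]
width: 0.0869
```

Run:
```python
from g import *
from h import *
inc([.6007,.1434,.071],toolR(-61.5,0))
for n in("scene","top"): cv2.imwrite(f"pics/{n}1.png",r.camera(n)["pixels"])
a=cv2.imread("pics/scene1.png")[200:440,180:500];b=cv2.imread("pics/top1.png")[100:340,130:450]
cv2.imwrite("pics/p1.png",cv2.resize(np.hstack([a,b]),None,fx=1.25,fy=1.25))
```

```text
t 3.5 tcp [0.6009 0.143  0.1698] q [ 0.106  0.4   -0.533  1.528  0.209  1.271 -1.527] F [ 0.2 -1.7 -0.2] w 0.0869
inc [ 0.0001 -0.0005  0.0988] [0.0004 0.0009 0.0004] dist 0.099 deg 0.1
```

View pics/p1.png

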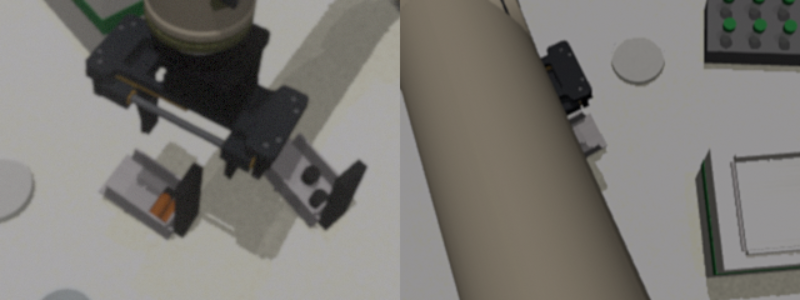

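Emit:
step_arm([
  [[0, 0, 0.03], [0, 0, 0]],
  [[0, 0, 0.06], [0, 0, 0]],
  [[0, 0, 0.085], [0, 0, 0]],
  [[0, 0, 0.098], [0, 0, 0]],
  [[0, 0, 0.098], [0, 0, 0]],
])

```text
time: 4.1
ee_pos: [0.6025, 0.1406, 0.074]
eef_rot: [0.97, 0.244, 0.001, 0.001]
ft_force: [0.1, 0.6, -0.2]
width: 0.0866
```

Run:
```python
from g import *
from h import *
inc([.6007,.1434,.071],toolR(-61.5,0))
a=r.camera("scene")["pixels"][250:450,200:400]
cv2.imwrite("pics/p2.png",cv2.resize(a,None,fx=3,fy=3))
```

```text
t 4.1 tcp [0.6025 0.1406 0.074 ] q [ 0.093  0.489 -0.51   1.623  0.263  1.097 -1.564] F [ 0.1  0.6 -0.2] w 0.0866
inc [-0.0003 -0.0033  0.003 ] [ 0.0022 -0.0015 -0.0034] dist 0.004 deg 0.2
```

View pics/p2.png

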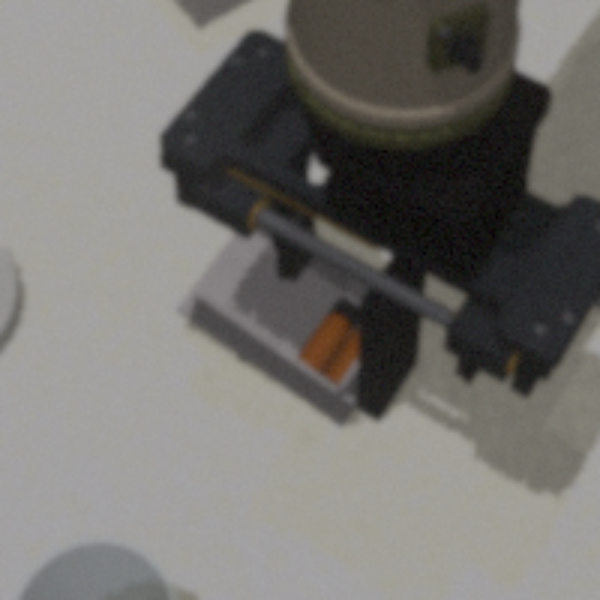

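Emit:
step_arm([
  [[0, -0.003, 0.003], [0, 0, 0]],
  [[0, -0.003, 0.003], [0, 0, -0.003]],
  [[0, -0.003, 0.003], [0, 0, -0.003]],
  [[0, -0.003, 0.003], [0, 0, -0.003]],
  [[0, -0.003, 0.003], [0, 0, -0.003]],
], hand=1, grip_force=40)

```text
time: 4.65
ee_pos: [0.6019, 0.1439, 0.0725]
eef_rot: [0.969, 0.246, 0.002, 0.001]
ft_force: [-0.4, 0.2, -0.2]
width: 0.0551
```

Emit:
step_arm([
  [[0, 0, 0], [0, 0, 0]],
  [[0, 0, 0], [0, 0, 0]],
  [[0, 0, 0], [0, 0, 0]],
  [[0, 0, 0], [0, 0, 0]],
], grip_force=55)

```text
time: 5.05
ee_pos: [0.6018, 0.1439, 0.0725]
eef_rot: [0.969, 0.246, 0.002, 0.001]
ft_force: [-0.4, -0.2, 0.6]
width: 0.023
```

Run:
```python
from g import *
inc([.6007,.1434,.071],toolR(-61.5,0))
```

```text
t 5.05 tcp [0.6018 0.1439 0.0725] q [ 0.089  0.489 -0.511  1.626  0.265  1.092 -1.568] F [-0.4 -0.2  0.6] w 0.023
inc [-0.0012 -0.0001  0.0014] [ 0.0026 -0.0035 -0.    ] dist 0.002 deg 0.2
```

Emit:
step_arm([
  [[0, 0, 0], [0, 0, 0]],
  [[0, 0, 0], [0, 0, 0]],
  [[0, 0, 0], [0, 0, 0]],
  [[0, 0, 0], [0, 0, 0]],
  [[0, 0, 0], [0, 0, 0]],
])

```text
time: 5.55
ee_pos: [0.6018, 0.1439, 0.0724]
eef_rot: [0.969, 0.246, 0.002, 0.001]
ft_force: [-0.2, 0.2, -0.1]
width: 0.0138
```

Emit:
step_arm([
  [[0, 0, -0.003], [0, 0, 0]],
  [[0, 0, -0.01], [0, 0, 0]],
  [[0, 0, -0.02], [0, 0, 0]],
  [[0, 0, -0.03], [0, 0, 0]],
  [[0, 0, -0.03], [0, 0, 0]],
])

```text
time: 6.05
ee_pos: [0.6028, 0.1443, 0.1047]
eef_rot: [0.969, 0.246, 0.004, 0.001]
ft_force: [-0.0, -1.0, -1.6]
width: 0.014
```

Run:
```python
from g import *
from h import *
inc([.6007,.1434,.071],toolR(-61.5,0))
a=r.camera("scene")["pixels"][250:450,200:400]
cv2.imwrite("pics/p3.png",cv2.resize(a,None,fx=3,fy=3))
```

```text
t 6.05 tcp [0.6028 0.1443 0.1047] q [ 0.096  0.456 -0.521  1.599  0.245  1.145 -1.554] F [-0.  -1.  -1.6] w 0.014
inc [-0.0025 -0.0003  0.0337] [ 0.0033 -0.0065 -0.0001] dist 0.034 deg 0.4
```

View pics/p3.png

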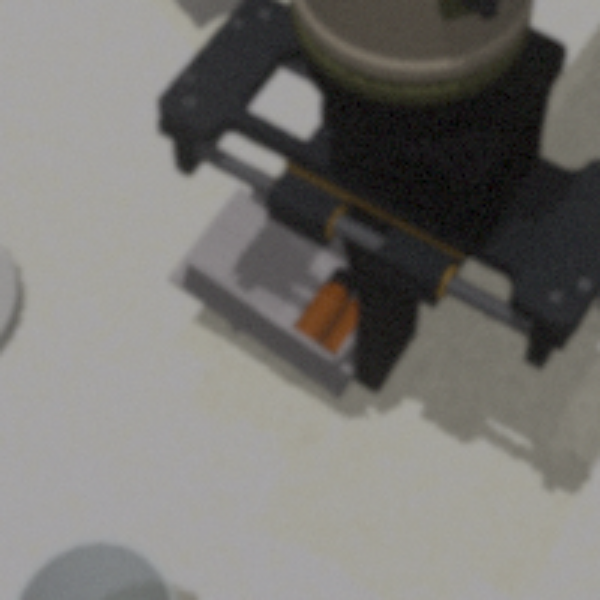

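```bash
cat >> g.py <<'E'
def box(s,z,tilt):
    p=np.array([.5045+.117*s,-.1465-.993*s,z]); Rt=toolR(-83.3,tilt)
    inc(p+Rt.apply([0,0,-.0014]),Rt,True)
E
python3 - <<'E'
from g import *
inc([.6028,.1443,.32],toolR(-61.5,-6))
E
```

```text
t 6.1 tcp [0.6023 0.1441 0.1036] q [ 0.096  0.457 -0.52   1.6    0.246  1.145 -1.555] F [-0.7 -0.1 -2.3] w 0.0135
inc [ 0.0017  0.0007 -0.2163] [-0.1017 -0.0053 -0.0004] dist 0.216 deg 5.8
```

Emit:
step_arm([
  [[0, 0, -0.02], [-0.02, 0, 0]],
  [[0, 0, -0.05], [-0.04, 0, 0]],
  [[0, 0, -0.08], [-0.06, 0, 0]],
  [[0, 0, -0.11], [-0.08, 0, 0]],
  [[0, 0, -0.14], [-0.1, 0, 0]],
])

```text
time: 6.6
ee_pos: [0.6011, 0.1441, 0.2446]
eef_rot: [0.968, 0.246, 0.015, 0.05]
ft_force: [0.6, -0.1, -2.3]
width: 0.0136
```

Emit:
step_arm([
  [[0, 0, -0.025], [0, 0, 0]],
  [[0, 0, -0.05], [0, 0, 0]],
  [[0, 0, -0.07], [0, 0, 0]],
  [[0, 0, -0.08], [0, 0, 0]],
  [[0, 0, -0.08], [0, 0, 0]],
])

```text
time: 7.1
ee_pos: [0.5971, 0.1516, 0.325]
eef_rot: [0.968, 0.246, 0.016, 0.05]
ft_force: [0.0, 0.1, -2.3]
width: 0.0132
```

Run:
```python
from g import *
box(-.10,.33,-6)
```

```text
t 7.1 tcp [0.5971 0.1516 0.325 ] q [ 0.03   0.304 -0.535  1.323  0.258  1.548 -1.563] F [ 0.   0.1 -2.3] w 0.0132
inc [-0.1873  0.1247  0.0244] [-0.0019 -0.0461  0.3778] dist 0.226 deg 21.8
```

Emit:
step_arm([
  [[-0.015, 0.01, 0], [0, 0, 0.03]],
  [[-0.04, 0.027, 0.005], [0, -0.01, 0.08]],
  [[-0.065, 0.043, 0.01], [0, -0.02, 0.13]],
  [[-0.09, 0.06, 0.01], [0, -0.03, 0.18]],
  [[-0.115, 0.075, 0.015], [0, -0.03, 0.23]],
])

```text
time: 7.6
ee_pos: [0.5317, 0.0283, 0.3157]
eef_rot: [0.99, 0.131, 0.006, 0.051]
ft_force: [-0.2, 0.7, -2.1]
width: 0.0135
```

Run:
```python
from g import *
box(-.10,.33,-6)
```

```text
t 7.6 tcp [0.5317 0.0283 0.3157] q [ 0.213  0.108 -0.455  1.55   0.151  1.494 -1.56 ] F [-0.2  0.7 -2.1] w 0.0135
inc [-0.0574  0.064   0.0099] [-0.0018 -0.014   0.1454] dist 0.087 deg 8.4
```

Emit:
step_arm([
  [[-0.02, 0.022, 0.003], [0, -0.005, 0.05]],
  [[-0.037, 0.042, 0.006], [0, -0.01, 0.1]],
  [[-0.05, 0.056, 0.009], [0, -0.014, 0.13]],
  [[-0.057, 0.064, 0.01], [0, -0.014, 0.145]],
  [[-0.057, 0.064, 0.01], [0, -0.014, 0.145]],
])

```text
time: 8.1
ee_pos: [0.4932, -0.05, 0.3123]
eef_rot: [0.997, 0.058, 0.003, 0.051]
ft_force: [0.9, 0.2, -2.3]
width: 0.0134
```

Run:
```python
from g import *
from h import *
box(-.015,.285,0)
c={n:r.camera(n) for n in("scene","top")}
a=c["scene"]["pixels"][0:300,150:450];b=c["top"]["pixels"][130:430,250:550]
cv2.imwrite("pics/p4.png",cv2.resize(np.hstack([a,b]),None,fx=1.33,fy=1.33))
```

```text
t 8.1 tcp [ 0.4932 -0.05    0.3123] q [ 0.312  0.017 -0.379  1.645  0.11   1.476 -1.532] F [ 0.9  0.2 -2.3] w 0.0134
inc [0.0001 0.0771 0.0531] [ 0.1032  0.0003 -0.0013] dist 0.094 deg 5.9
```

View pics/p4.png

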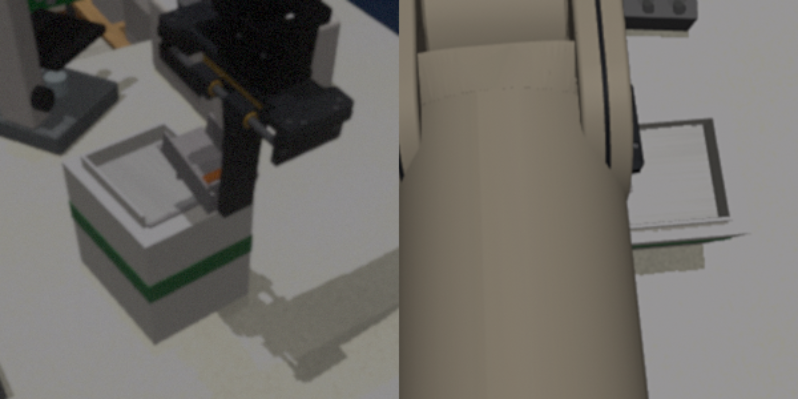

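Emit:
step_arm([
  [[0, 0.018, 0.01], [0.02, 0, 0]],
  [[0, 0.038, 0.022], [0.04, 0, 0]],
  [[0, 0.058, 0.036], [0.07, 0, 0]],
  [[0, 0.072, 0.047], [0.09, 0, 0]],
  [[0, 0.077, 0.053], [0.103, 0, 0]],
])

```text
time: 8.7
ee_pos: [0.5038, -0.13, 0.2665]
eef_rot: [0.998, 0.059, -0.001, -0.001]
ft_force: [0.2, 1.2, -2.8]
width: 0.0135
```

Run:
```python
from g import *
from h import *
box(0.003,.272,12)
box(0.022,.264,22.5)
box(0.040,.263,34)
box(0.059,.261,45)
c={n:r.camera(n) for n in("scene",)}
a=c["scene"]["pixels"][50:300,150:400]
cv2.imwrite("pics/p5.png",cv2.resize(a,None,fx=2.4,fy=2.4))
```

```text
t 8.7 tcp [ 0.5038 -0.13    0.2665] q [ 0.426  0.096 -0.279  1.654  0.026  1.396 -1.308] F [ 0.2  1.2 -2.8] w 0.0135
inc [-0.0013  0.0158  0.0116] [0.2078 0.0012 0.0019] dist 0.02 deg 11.9
t 8.7 tcp [ 0.5038 -0.13    0.2665] q [ 0.426  0.096 -0.279  1.654  0.026  1.396 -1.308] F [ 0.2  1.2 -2.8] w 0.0135
inc [-0.0013  0.0317  0.0187] [0.391  0.0013 0.0018] dist 0.037 deg 22.4
t 8.7 tcp [ 0.5038 -0.13    0.2665] q [ 0.426  0.096 -0.279  1.654  0.026  1.396 -1.308] F [ 0.2  1.2 -2.8] w 0.0135
inc [-0.0013  0.0466  0.018 ] [0.5917 0.0015 0.0016] dist 0.05 deg 33.9
t 8.7 tcp [ 0.5038 -0.13    0.2665] q [ 0.426  0.096 -0.279  1.654  0.026  1.396 -1.308] F [ 0.2  1.2 -2.8] w 0.0135
inc [-0.0013  0.063   0.0178] [0.7837 0.0017 0.0015] dist 0.066 deg 44.9
```

View pics/p5.png

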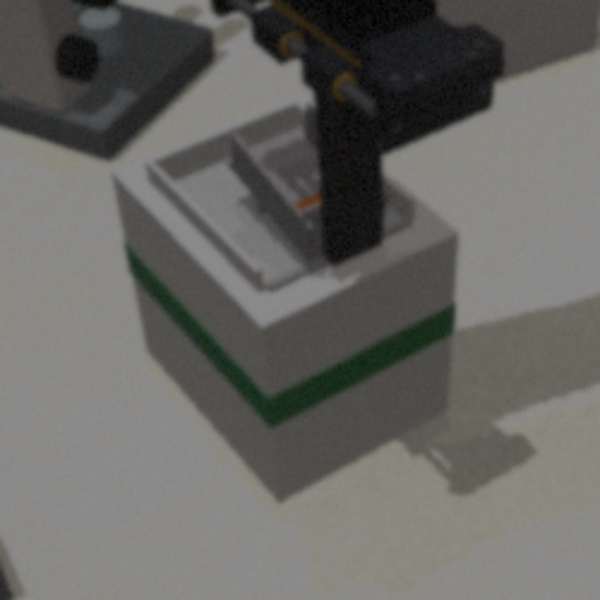

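Emit:
step_arm([
  [[0, 0.008, 0.006], [0.1, 0, 0]],
  [[-0.001, 0.016, 0.012], [0.2, 0, 0]],
  [[-0.001, 0.024, 0.017], [0.3, 0, 0]],
  [[-0.001, 0.032, 0.019], [0.4, 0, 0]],
  [[-0.001, 0.042, 0.019], [0.53, 0, 0]],
])

```text
time: 9.25
ee_pos: [0.5093, -0.1696, 0.2497]
eef_rot: [0.963, 0.06, -0.015, -0.264]
ft_force: [0.6, -0.4, 1.6]
width: 0.0137
```

Run:
```python
from g import *
box(0.040,.263,34)
box(0.059,.261,45)
```

```text
t 9.25 tcp [ 0.5093 -0.1696  0.2497] q [ 0.65   0.371 -0.185  1.458 -0.373  1.627 -0.941] F [ 0.6 -0.4  1.6] w 0.0137
inc [-0.0021  0.0064 -0.0023] [0.058  0.0009 0.0074] dist 0.007 deg 3.4
t 9.25 tcp [ 0.5093 -0.1696  0.2497] q [ 0.65   0.371 -0.185  1.458 -0.373  1.627 -0.941] F [ 0.6 -0.4  1.6] w 0.0137
inc [-0.0022  0.0204 -0.0107] [0.25   0.0017 0.0073] dist 0.023 deg 14.3
```

Emit:
step_arm([
  [[-0.002, 0.01, -0.004], [0.12, 0, 0.004]],
  [[-0.002, 0.02, -0.01], [0.25, 0, 0.007]],
  [[-0.002, 0.02, -0.01], [0.25, 0, 0.007]],
  [[-0.002, 0.02, -0.01], [0.25, 0, 0.007]],
  [[-0.002, 0.02, -0.01], [0.25, 0, 0.007]],
])

```text
time: 9.75
ee_pos: [0.5109, -0.191, 0.2491]
eef_rot: [0.923, 0.056, -0.023, -0.381]
ft_force: [0.1, -2.9, -0.3]
width: 0.0136
```

Run:
```python
from g import *
from h import *
box(0.059,.261,45)
c={n:r.camera(n) for n in("scene","top")}
a=c["scene"]["pixels"][0:300,150:450];b=c["top"]["pixels"][130:430,250:550]
cv2.imwrite("pics/p6.png",cv2.resize(np.hstack([a,b]),None,fx=1.33,fy=1.33))
```

```text
t 9.75 tcp [ 0.5109 -0.191   0.2491] q [ 0.736  0.537 -0.177  1.337 -0.504  1.788 -0.869] F [ 0.1 -2.9 -0.3] w 0.0136
inc [-0.0011  0.0015 -0.0007] [0.0025 0.002  0.0028] dist 0.002 deg 0.2
```

View pics/p6.png

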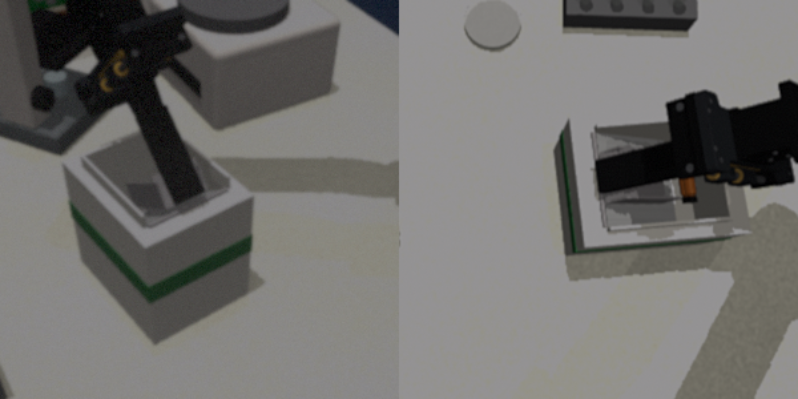

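Emit:
step_arm([
  [[-0.001, 0.002, 0], [0, 0, 0]],
  [[-0.001, 0.002, 0], [0, 0, 0]],
  [[-0.001, 0.002, 0], [0, 0, 0]],
  [[-0.001, 0.002, 0], [0, 0, 0]],
  [[-0.001, 0.002, 0], [0, 0, 0]],
])

```text
time: 10.35
ee_pos: [0.51, -0.1922, 0.2483]
eef_rot: [0.923, 0.056, -0.022, -0.381]
ft_force: [1.5, -0.8, 2.1]
width: 0.0136
```

Run:
```python
from g import *
from h import *
box(0.059,.261,45)
c={n:r.camera(n) for n in("scene","top")}
a=c["scene"]["pixels"][100:250,180:330];b=c["top"]["pixels"][200:350,360:510]
cv2.imwrite("pics/p7.png",cv2.resize(np.hstack([a,b]),None,fx=2.66,fy=2.66))
```

```text
t 10.35 tcp [ 0.51   -0.1922  0.2483] q [ 0.737  0.537 -0.175  1.339 -0.504  1.788 -0.865] F [ 1.5 -0.8  2.1] w 0.0136
inc [-0.0001  0.0002 -0.0006] [0.0025 0.0016 0.0036] dist 0.001 deg 0.3
```

View pics/p7.png

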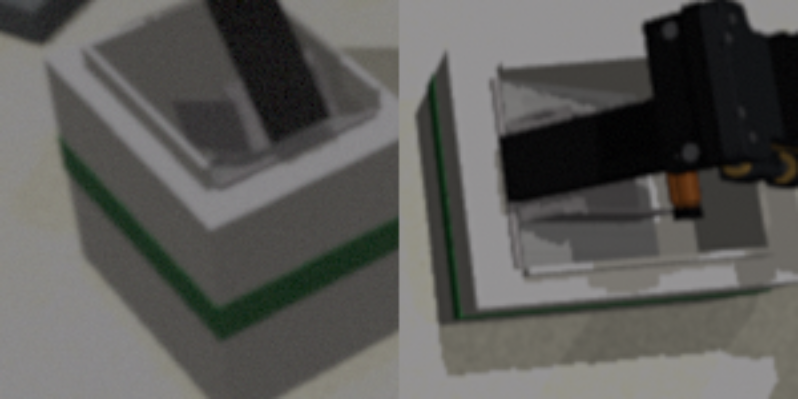

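Run:
```python
from g import *
from h import *
c=r.camera("top")
for px in((467,271),(461,265),(472,279)):
  for z in(.16,.14,.12,.1,.05,.008):
    p=onz(c,*px,z); d=p[:2]-[.5045,-.1465]; f=np.array([.117,-.993]); print(px,z,"s",round(d@f,3),"lat(+x world)",round(d@[.993,.117],3))
b=c["pixels"][190:340,380:530]
cv2.imwrite("pics/p8.png",cv2.resize(cv2.convertScaleAbs(b,alpha=2),None,fx=4,fy=4,interpolation=cv2.INTER_CUBIC))
```

```text
(467, 271) 0.16 s 0.111 lat(+x world) -0.015
(467, 271) 0.14 s 0.118 lat(+x world) -0.013
(467, 271) 0.12 s 0.125 lat(+x world) -0.01
(467, 271) 0.1 s 0.131 lat(+x world) -0.007
(467, 271) 0.05 s 0.149 lat(+x world) -0.0
(467, 271) 0.008 s 0.163 lat(+x world) 0.006
(461, 265) 0.16 s 0.102 lat(+x world) -0.005
(461, 265) 0.14 s 0.109 lat(+x world) -0.002
(461, 265) 0.12 s 0.116 lat(+x world) 0.001
(461, 265) 0.1 s 0.122 lat(+x world) 0.005
(461, 265) 0.05 s 0.139 lat(+x world) 0.012
(461, 265) 0.008 s 0.153 lat(+x world) 0.019
(472, 279) 0.16 s 0.117 lat(+x world) -0.029
(472, 279) 0.14 s 0.124 lat(+x world) -0.027
(472, 279) 0.12 s 0.131 lat(+x world) -0.024
(472, 279) 0.1 s 0.138 lat(+x world) -0.022
(472, 279) 0.05 s 0.156 lat(+x world) -0.016
(472, 279) 0.008 s 0.17 lat(+x world) -0.011
```

View pics/p8.png

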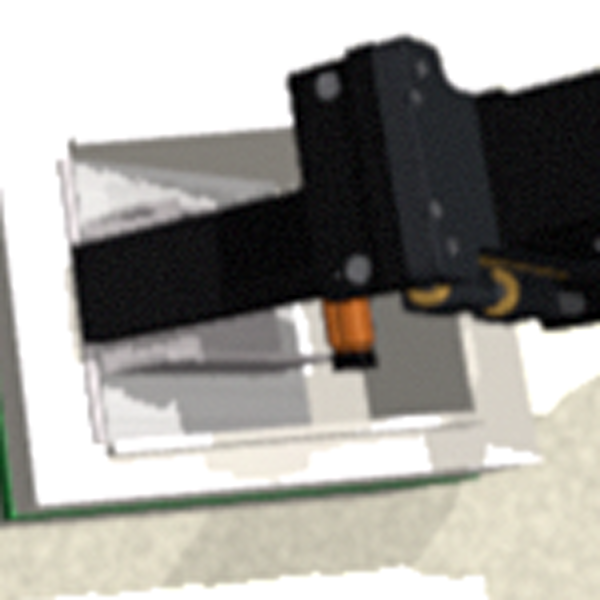

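Emit:
step_arm([
  [[0, 0.003, 0.003], [0, 0, 0]],
  [[0, 0.006, 0.006], [0, 0, 0]],
  [[0, 0.008, 0.008], [0, 0, 0]],
  [[0, 0.01, 0.01], [0, 0, 0]],
  [[0, 0.01, 0.01], [0, 0, 0]],
])

```text
time: 11.0
ee_pos: [0.5098, -0.193, 0.2358]
eef_rot: [0.923, 0.056, -0.022, -0.381]
ft_force: [-2.6, -4.6, 16.4]
width: 0.0135
```

Run:
```python
from g import *
from h import *
box(0.059,.261,45)
c={n:r.camera(n) for n in("scene","top")}
a=c["scene"]["pixels"][100:250,180:330];b=c["top"]["pixels"][200:350,380:530]
cv2.imwrite("pics/p9.png",cv2.resize(cv2.convertScaleAbs(np.hstack([a,b]),alpha=1.7),None,fx=2.66,fy=2.66))
```

```text
t 11.0 tcp [ 0.5098 -0.193   0.2358] q [ 0.738  0.547 -0.174  1.352 -0.501  1.769 -0.852] F [-2.6 -4.6 16.4] w 0.0135
inc [ 0.0002 -0.0092 -0.0089] [0.002  0.0002 0.0039] dist 0.013 deg 0.3
```

View pics/p9.png

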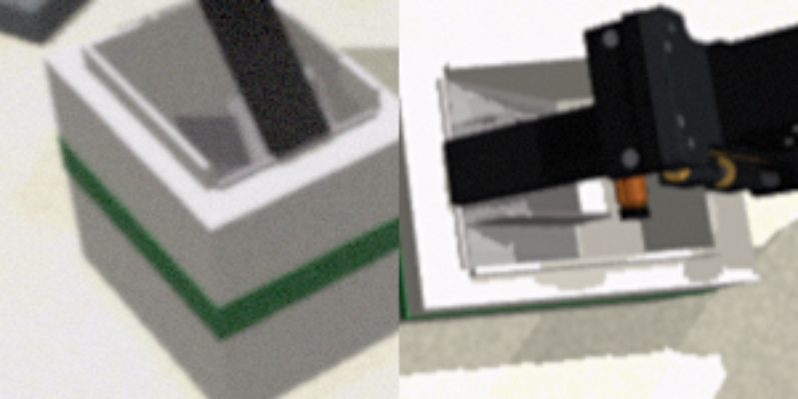

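Emit:
step_arm([
  [[0, -0.005, -0.005], [0, 0, 0]],
  [[0, -0.009, -0.009], [0, 0, 0]],
  [[0, -0.009, -0.009], [0, 0, 0]],
])

```text
time: 11.4
ee_pos: [0.5098, -0.1936, 0.2489]
eef_rot: [0.923, 0.056, -0.021, -0.38]
ft_force: [-0.8, -3.2, 0.6]
width: 0.014
```

Run:
```python
from g import *
from h import *
box(0.059,.261,45)
c={n:r.camera(n) for n in("scene","top")}
for n in c:
    h=cv2.cvtColor(c[n]["pixels"],cv2.COLOR_BGR2HSV); m=cv2.inRange(h,(3,120,40),(20,255,255)); k,l,st,ce=cv2.connectedComponentsWithStats(m)
    for i in range(1,k):
        if st[i,4]>8: print(n,st[i],np.round(ce[i]))
b=c["top"]["pixels"][230:310,430:510]
cv2.imwrite("pics/p10.png",cv2.resize(cv2.convertScaleAbs(b,alpha=2),None,fx=7,fy=7,interpolation=cv2.INTER_CUBIC))
```

```text
t 11.4 tcp [ 0.5098 -0.1936  0.2489] q [ 0.739  0.537 -0.175  1.337 -0.504  1.788 -0.864] F [-0.8 -3.2  0.6] w 0.014
inc [ 0.0002 -0.0003  0.0008] [ 0.0038 -0.0002  0.0036] dist 0.001 deg 0.3
scene [   0    0  118   99 6905] [40. 46.]
scene [235  37  12  20  93] [240.  47.]
scene [225  58   9  10  38] [228.  63.]
scene [  0 175  12  37 230] [  4. 196.]
top [593   0  17   1  17] [601.   0.]
top [626   0  14   2  24] [632.   1.]
top [ 95  99  33  31 704] [112. 115.]
top [503 257   8  12  47] [507. 263.]
top [483 261  11   6  36] [488. 264.]
top [461 265  12  13 135] [467. 271.]
```

View pics/p10.png

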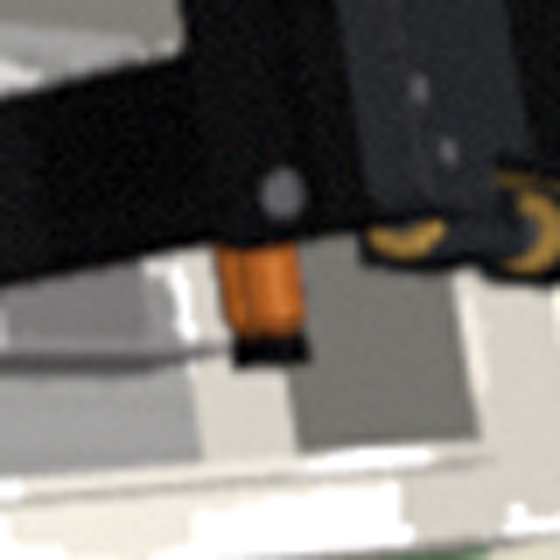

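Run:
```python
from g import *
from h import *
c=r.camera("top"); f=np.array([.117,-.993]); l=np.array([.993,.117]); 
W=lambda s,lat,z: np.r_[np.array([.5045,-.1465])+s*f+lat*l,z]
s=r.read_state(); Rt=R.from_quat(s["eef_rot"]); g=s["ee_pos"]+Rt.apply([0,0,-.019+.0014])
for lat in(-.031,.031):
  for a,b in((.106,.065),(.07,.089),(.106,.045)): q=g+Rt.apply([-lat*-1,a,b]); print("lip/foot",a,lat,np.round(q,3),np.round(proj(c,q)))
for th in(.3,.4,.5,.6,.7,.8): print(th,np.round(proj(c,W(.132*np.cos(th),-.058,.18-.132*np.sin(th)))))
print("floor wall",[np.round(proj(c,W(x,-.05,.006))) for x in(.15,.16,.165)])
print("mouth -x",np.round(proj(c,W(.14,-.05,.18))),np.round(proj(c,W(.14,-.05,.198))),np.round(proj(c,W(.14,-.05,.175))))
```

```text
lip/foot 0.106 -0.031 [ 0.484 -0.238  0.14 ] [452. 283.]
lip/foot 0.07 -0.031 [ 0.479 -0.196  0.148] [428. 285.]
lip/foot 0.106 -0.031 [ 0.486 -0.252  0.154] [462. 281.]
lip/foot 0.106 0.031 [ 0.546 -0.231  0.14 ] [446. 247.]
lip/foot 0.07 0.031 [ 0.541 -0.189  0.148] [423. 248.]
lip/foot 0.106 0.031 [ 0.547 -0.245  0.154] [457. 245.]
0.3 [476. 297.]
0.4 [471. 298.]
0.5 [466. 299.]
0.6 [460. 300.]
0.7 [453. 301.]
0.8 [447. 302.]
floor wall [array([464., 300.]), array([470., 299.]), array([472., 299.])]
mouth -x [493. 289.] [497. 287.] [491. 289.]
```

Run:
```python
from g import *
box(0.045,.29,40)
box(0.0,.32,20)
box(-.05,.35,10)
```

```text
t 11.55 tcp [ 0.5097 -0.193   0.248 ] q [ 0.739  0.538 -0.175  1.339 -0.504  1.788 -0.864] F [ 0.5 -3.1 -0. ] w 0.0133
inc [ 0.0004 -0.0294 -0.0109] [-0.0849  0.0005  0.0035] dist 0.031 deg 4.9
t 11.55 tcp [ 0.5097 -0.193   0.248 ] q [ 0.739  0.538 -0.175  1.339 -0.504  1.788 -0.864] F [ 0.5 -3.1 -0. ] w 0.0133
inc [ 0.0006 -0.0766 -0.002 ] [-4.34e-01 -1.00e-04  3.50e-03] dist 0.077 deg 24.9
t 11.55 tcp [ 0.5097 -0.193   0.248 ] q [ 0.739  0.538 -0.175  1.339 -0.504  1.788 -0.864] F [ 0.5 -3.1 -0. ] w 0.0133
inc [ 0.0007 -0.1305  0.0105] [-6.085e-01 -4.000e-04  3.500e-03] dist 0.131 deg 34.9
```

Emit:
step_arm([
  [[0, -0.015, -0.006], [-0.04, 0, 0]],
  [[0, -0.03, -0.011], [-0.085, 0, 0]],
  [[0, -0.045, -0.008], [-0.2, 0, 0]],
  [[0, -0.06, -0.005], [-0.32, 0, 0]],
  [[0, -0.077, -0.002], [-0.434, 0, 0]],
])

```text
time: 12.05
ee_pos: [0.503, -0.1393, 0.3037]
eef_rot: [0.983, 0.059, -0.009, -0.172]
ft_force: [0.8, 0.3, -1.4]
width: 0.0134
```

Run:
```python
from g import *
from h import *
box(-.1,.33,15)
c={n:r.camera(n) for n in("scene","top")}
a=c["scene"]["pixels"][50:250,180:380];b=c["top"]["pixels"][170:370,350:550]
cv2.imwrite("pics/p11.png",cv2.resize(np.hstack([a,b]),None,fx=2,fy=2))
```

```text
t 12.05 tcp [ 0.503  -0.1393  0.3037] q [ 0.555  0.211 -0.203  1.489 -0.265  1.605 -1.085] F [ 0.8  0.3 -1.4] w 0.0134
inc [ 0.001  -0.0946  0.0242] [-0.0839 -0.0008  0.0039] dist 0.098 deg 4.8
```

View pics/p11.png

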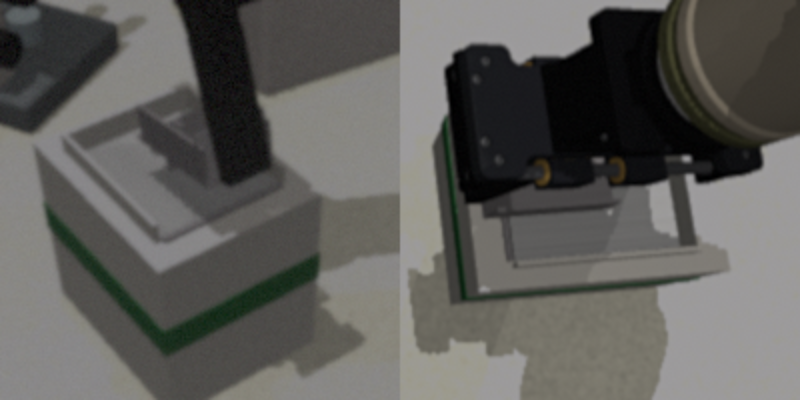

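Emit:
step_arm([
  [[0, -0.02, 0], [-0.02, 0, 0]],
  [[0, -0.045, 0.005], [-0.04, 0, 0]],
  [[0, -0.07, 0.015], [-0.06, 0, 0]],
  [[0, -0.09, 0.022], [-0.08, 0, 0]],
  [[0, -0.1, 0.024], [-0.08, 0, 0]],
])

```text
time: 12.65
ee_pos: [0.4902, -0.0298, 0.318]
eef_rot: [0.989, 0.067, -0.006, -0.133]
ft_force: [0.7, -0.1, -2.2]
width: 0.0138
```

Run:
```python
from g import *
from h import *
inc([.56,.06,.3],toolR(-61.5,0))
c={n:r.camera(n) for n in("scene","top")}
a=c["scene"]["pixels"][50:250,180:380];b=c["top"]["pixels"][170:370,350:550]
cv2.imwrite("pics/p12.png",cv2.resize(cv2.convertScaleAbs(np.hstack([a,b]),alpha=1.6),None,fx=2,fy=2))
```

```text
t 12.65 tcp [ 0.4902 -0.0298  0.318 ] q [ 0.433  0.073 -0.297  1.599 -0.237  1.541 -1.286] F [ 0.7 -0.1 -2.2] w 0.0138
inc [ 0.081  -0.072   0.0389] [-0.2627 -0.0546 -0.3609] dist 0.115 deg 25.8
```

View pics/p12.png

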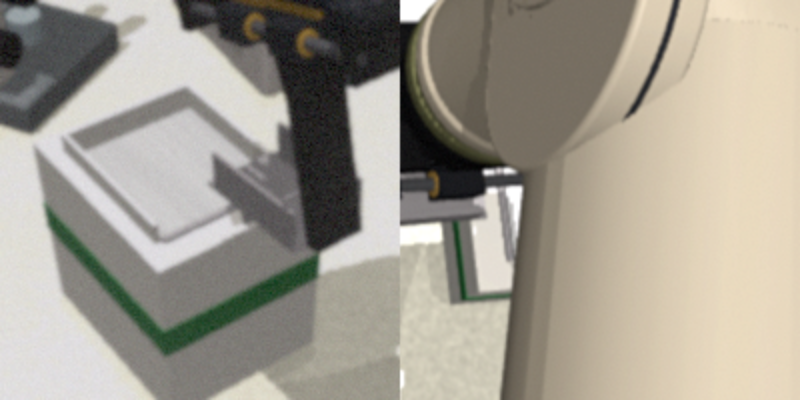

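Emit:
step_arm([
  [[0.015, -0.015, -0.005], [-0.05, -0.01, -0.07]],
  [[0.035, -0.03, 0], [-0.12, -0.02, -0.14]],
  [[0.055, -0.05, 0.015], [-0.18, -0.03, -0.21]],
  [[0.07, -0.065, 0.03], [-0.22, -0.045, -0.29]],
  [[0.081, -0.072, 0.039], [-0.263, -0.055, -0.361]],
])

```text
time: 13.25
ee_pos: [0.5612, 0.0585, 0.2986]
eef_rot: [0.969, 0.247, -0.001, 0.0]
ft_force: [0.1, 0.3, -1.6]
width: 0.0136
```

Run:
```python
from g import *
from h import *
inc([.6018,.1439,.16],toolR(-61.5,0))
c={n:r.camera(n) for n in("scene","top")}
a=c["scene"]["pixels"][100:350,180:430];b=c["top"]["pixels"][120:370,200:450]
cv2.imwrite("pics/p13.png",cv2.resize(cv2.convertScaleAbs(np.hstack([a,b]),alpha=1.6),None,fx=1.6,fy=1.6))
```

```text
t 13.25 tcp [0.5612 0.0585 0.2986] q [ 0.197  0.201 -0.447  1.482  0.087  1.48  -1.322] F [ 0.1  0.3 -1.6] w 0.0136
inc [ 0.0768 -0.0555  0.1384] [-0.0002  0.0021  0.0019] dist 0.168 deg 0.2
```

View pics/p13.png

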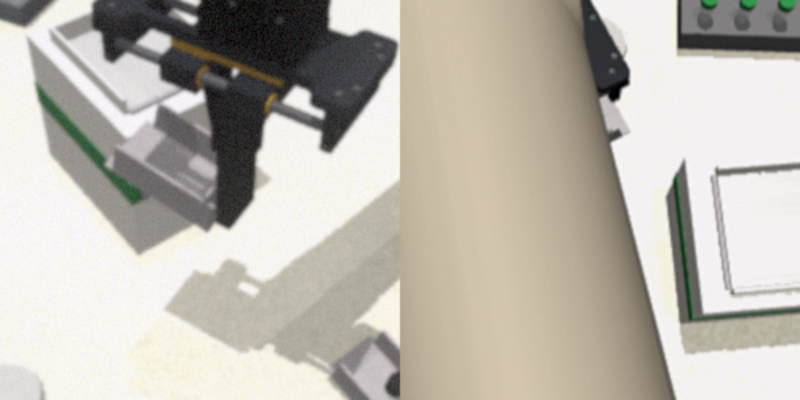

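The pan shows empty (around pixel (165,160)) and the flap is shut. I'll set the scoop back where it stood.

Emit:
step_arm([
  [[0.02, -0.014, 0.03], [0, 0, 0]],
  [[0.04, -0.029, 0.065], [0, 0, 0]],
  [[0.06, -0.044, 0.1], [0, 0.002, 0.002]],
  [[0.077, -0.056, 0.13], [0, 0.002, 0.002]],
  [[0.077, -0.056, 0.138], [0, 0.002, 0.002]],
])

```text
time: 13.85
ee_pos: [0.5995, 0.146, 0.1554]
eef_rot: [0.969, 0.247, -0.004, -0.002]
ft_force: [-2.1, -0.4, -1.5]
width: 0.0134
```

Run:
```python
from g import *
inc([.6018,.1439,.075],toolR(-61.5,0))
```

```text
t 13.85 tcp [0.5995 0.146  0.1554] q [ 0.058  0.405 -0.473  1.542  0.186  1.248 -1.515] F [-2.1 -0.4 -1.5] w 0.0134
inc [0.0016 0.0033 0.0804] [-0.0054  0.0069  0.0011] dist 0.08 deg 0.5
```

Emit:
step_arm([
  [[0.001, 0.001, 0.02], [0, 0, 0]],
  [[0.002, 0.002, 0.04], [-0.005, 0.006, 0]],
  [[0.002, 0.003, 0.058], [-0.005, 0.006, 0]],
  [[0.002, 0.003, 0.07], [-0.005, 0.006, 0]],
  [[0.002, 0.003, 0.075], [-0.005, 0.006, 0]],
])

```text
time: 14.35
ee_pos: [0.6021, 0.1422, 0.0795]
eef_rot: [0.969, 0.245, -0.001, 0.0]
ft_force: [0.6, -0.1, -1.5]
width: 0.0132
```

Run:
```python
from g import *
from h import *
inc([.6018,.1439,.0725],toolR(-61.5,0))
a=r.camera("scene")["pixels"][250:450,200:400]
cv2.imwrite("pics/p14.png",cv2.resize(a,None,fx=3,fy=3))
```

```text
t 14.35 tcp [0.6021 0.1422 0.0795] q [ 0.05   0.475 -0.456  1.617  0.227  1.106 -1.54 ] F [ 0.6 -0.1 -1.5] w 0.0132
inc [ 0.0006 -0.0016  0.007 ] [-0.0004  0.0027 -0.0018] dist 0.007 deg 0.2
```

View pics/p14.png

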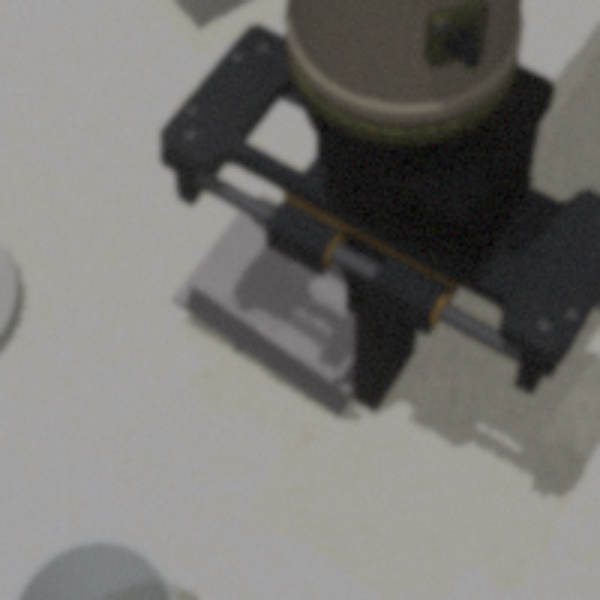

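Emit:
step_arm([
  [[0, 0, 0.003], [0, 0, 0]],
  [[0, 0, 0.005], [0, 0, 0]],
  [[0, 0, 0.006], [0, 0, 0]],
  [[0, 0, 0.006], [0, 0, 0]],
])

```text
time: 14.8
ee_pos: [0.6021, 0.1428, 0.0737]
eef_rot: [0.969, 0.246, -0.001, 0.0]
ft_force: [0.4, 0.6, -2.7]
width: 0.0138
```

Emit:
step_arm([
  [[0, 0, 0.001], [0, 0, 0]],
  [[0, 0, 0.002], [0, 0, 0]],
  [[0, 0, 0.002], [0, 0, 0]],
])

```text
time: 15.1
ee_pos: [0.6023, 0.1431, 0.0725]
eef_rot: [0.969, 0.246, -0.001, 0.0]
ft_force: [-2.6, -0.9, 4.7]
width: 0.0138
```

Contact with the bench. Opening slowly, then backing straight up.

Emit:
step_arm([
  [[0, 0, 0], [0, 0, 0]],
  [[0, 0, 0], [0, 0, 0]],
  [[0, 0, 0], [0, 0, 0]],
  [[0, 0, 0], [0, 0, 0]],
  [[0, 0, 0], [0, 0, 0]],
], hand=-1)

```text
time: 15.6
ee_pos: [0.6023, 0.1431, 0.0724]
eef_rot: [0.969, 0.246, -0.001, 0.0]
ft_force: [0.2, 0.1, -1.0]
width: 0.0459
```

Emit:
step_arm([
  [[0, 0, 0], [0, 0, 0]],
  [[0, 0, 0], [0, 0, 0]],
  [[0, 0, 0], [0, 0, 0]],
  [[0, 0, 0], [0, 0, 0]],
  [[0, 0, 0], [0, 0, 0]],
])

```text
time: 16.1
ee_pos: [0.6023, 0.1431, 0.0724]
eef_rot: [0.969, 0.246, -0.001, 0.0]
ft_force: [-0.3, -0.8, -0.7]
width: 0.0835
```

Emit:
step_arm([
  [[0, 0, -0.02], [0, 0, 0]],
  [[0, 0, -0.05], [0, 0, 0]],
  [[0, 0, -0.09], [0, 0, 0]],
  [[0, 0, -0.13], [0, 0, 0]],
  [[0, 0, -0.17], [0, 0, 0]],
])

```text
time: 16.6
ee_pos: [0.6023, 0.1431, 0.2441]
eef_rot: [0.969, 0.246, -0.001, 0.0]
ft_force: [0.3, 0.8, 0.1]
width: 0.0868
```

Run:
```python
from g import *
from h import *
inc([.45,-.05,.35],toolR(-61.5,0))
c={n:r.camera(n) for n in("scene","top")}
a=c["scene"]["pixels"][80:400,180:500];b=c["top"]["pixels"][100:420,200:520]
cv2.imwrite("pics/p15.png",cv2.resize(cv2.convertScaleAbs(np.hstack([a,b]),alpha=1.6),None,fx=1.25,fy=1.25))
```

```text
t 16.6 tcp [0.6023 0.1431 0.2441] q [ 0.063  0.35  -0.48   1.424  0.161  1.408 -1.493] F [0.3 0.8 0.1] w 0.0868
inc [-0.2261  0.0972 -0.1056] [-0.0003  0.0014 -0.0008] dist 0.268 deg 0.1
```

View pics/p15.png

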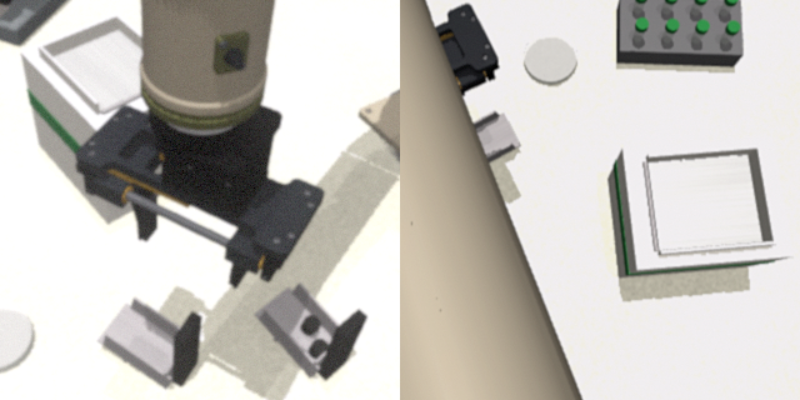

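Emit:
step_arm([
  [[-0.02, 0.0, -0.04], [0, 0, 0]],
  [[-0.06, 0.0, -0.07], [0, 0, 0]],
  [[-0.1, -0.01, -0.1], [0, 0, 0]],
  [[-0.14, -0.02, -0.12], [0, 0, 0]],
  [[-0.16, -0.03, -0.13], [0, 0, 0]],
])

```text
time: 17.2
ee_pos: [0.4471, 0.0934, 0.3797]
eef_rot: [0.969, 0.245, 0.005, 0.001]
ft_force: [1.0, -0.5, 1.1]
width: 0.0871
```

Run:
```python
from g import *
from h import *
c={n:r.camera(n) for n in("scene","top")}
print(r.read_state()["time"],r.read_state()["ee_pos"])
c0=cv2.imread("pics/scene0.png")
cv2.imwrite("pics/p16.png",cv2.resize(cv2.convertScaleAbs(np.hstack([c["scene"]["pixels"],c["top"]["pixels"]]),alpha=1.5),(800,300),interpolation=cv2.INTER_AREA))
for n in c:
    h=cv2.cvtColor(c[n]["pixels"],cv2.COLOR_BGR2HSV); m=cv2.inRange(h,(3,120,40),(20,255,255)); k,l,st,ce=cv2.connectedComponentsWithStats(m)
    print(n,[tuple(np.round(ce[i])) +(st[i,4],) for i in range(1,k) if st[i,4]>15])
# scoop2 shift: compare with first picture
d=cv2.absdiff(c["scene"]["pixels"],c0).max(2)[300:390,385:480]; print("diff scoop2 region",(d>60).sum())
```

```text
17.3 [0.44737799 0.09434723 0.37996444]
scene [(np.float64(40.0), np.float64(46.0), np.int32(6930)), (np.float64(213.0), np.float64(10.0), np.int32(99)), (np.float64(231.0), np.float64(25.0), np.int32(23)), (np.float64(409.0), np.float64(39.0), np.int32(272)), (np.float64(519.0), np.float64(90.0), np.int32(32)), (np.float64(4.0), np.float64(195.0), np.int32(237))]
top [(np.float64(620.0), np.float64(0.0), np.int32(61)), (np.float64(247.0), np.float64(222.0), np.int32(60))]
diff scoop2 region 0
```

View pics/p16.png

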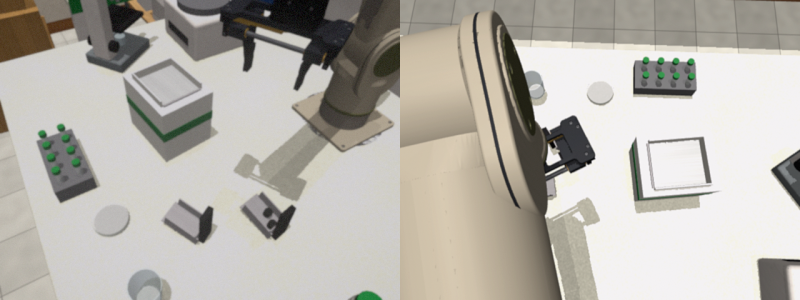

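```bash
python3 -c "
from bench import r
print(r.close_job())"
```

```text
the job is handed in; nothing more can be done
None
```

I took the scoop with the vials and pushed the flap open with it. At about 45° tilt both vials left the scoop. I then drew the scoop out and stood it back where it had been. I let go and handed in at about 17.3 s; no verdict is reported.

**Flap:** With the scoop holding it, the flap's free edge in the top picture put it at about 0.62 rad, held for over a second. Part way in, the contact force measured about 4 N. The flap was shut in the last pictures.

**Scoops:** The scoop stands upright with its pan empty. The stopper scoop showed no pixel change from the first picture.

**What I could not fully check:**
- **Vials:** In the box I saw one vial clearly on the floor by the far wall, and what looked like a second one partly behind it. That both are in the box also rests on the pan and flap being empty and no loose vial showing on the bench.
- **Extra push:** I first read the lying vial as jammed and pushed about 12 mm deeper. The wrist force rose to about 16 N, under the limits, so I backed off. What it pressed on was not identified.

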